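Hang the punch basket in the air dryer and start it

TASK

Load the air dryer: hang the wire basket of washed punches by its own hook over the rim of the dryer's tank, so that it hangs upright inside the tank, and let go. Then start the dryer by pressing the large square key on its sloping front panel just until it clicks, no further, and let the key spring back. Lower the basket gently, without dropping or knocking it, do not press the small round keys, and leave everything else on the bench where it is.

Things in the scene. Friction and masses are not known exactly. Their poses are not given: they have to be found in the camera images.
- dryer: White table-top air dryer, 220 mm wide, 290 deep, fixed, its panel turned to the robot's right. Origin on the bench; x points from its sloping front panel towards its back, y to the left as seen from the front, z up. Its open tank spans x -15..115, y -80..80 mm inside, floor at z 75 mm. Deck around the tank at z 185 mm; the deck's lip juts forward over the panel to x -78 mm (z 179..185), 30 mm past the wall below it.
- tank_mid (a point): Middle of the tank's mouth, level with its rim (dryer x 50, y 0, z 210 mm); axes as the dryer's. The tank's walls are 5 mm sheet; the rim stands 25 mm above the deck all round, its centre lines 67.5 mm before and behind this point and 82.5 mm to its left and right.
- rim_front (a point): Middle of the tank's front rim, on top of the 5 mm thick edge (dryer x -17.5, y 0, z 210 mm); axes as the dryer's.
- start_key_top (a point): Centre of the outer face of the start key: the large square pale key, 24 mm square, 9 mm proud of the panel, on the right as seen from the front (dryer y -60 mm). z points squarely out of the panel (35 degrees from vertical, towards the front), y to the left. Moves with the key. The deck's lip above blocks a tool coming straight down: lean it back, square to the panel.
- start_key (a joint): How far the start key is pressed in, m: 0 at rest, 0.0065 at the hard stop. Rubber dome: the force rises to about 6.5 N at 1.6 mm, then gives way (the click) to about 3 N at 3.8 mm, then rises again (about 9 N at 5.5 mm). It has clicked once past 2.3 mm and is driven too far beyond 5.5 mm. Springs back by itself.
- round_key0 (a joint): Small round pale key (14 mm across, 7 mm proud) low on the panel, 80 mm left of the start key; pressed depth 0 to 0.004 m. To be left alone.
- round_key1 (a joint): Second small round key, 48 mm further left; pressed depth 0 to 0.004 m. To be left alone.
- basket_grip (a point): Centre of the black grip sleeve (12 mm along x, 18 along y, 44 high) near the top of the basket's upright strap; the strap ends 18 mm above the sleeve. Axes are the basket's: z up, x from the strap towards the basket's middle, y across the strap (pinch along y). 118 mm above the basket's underside, 33 mm from its centre line.
- basket_hook (a point): Under the bridge of the basket's steel hook, mid-way in its gap: 8.5 mm from the strap's middle towards -x, 33 mm below the sleeve's centre. The hook is a 14 mm wide strip that runs out from the strap at this height and turns down 18 mm; clear gap 14 mm. Axes as the grip's. Hung, it sits on top of the rim, tongue outside, basket inside the tank.
- basket_foot (a point): Centre of the basket's underside; axes as the grip's.
- basket: Round wire basket, 60 mm across, 40 mm high, about 0.16 kg, holding dark punch heads; a steel strap with hook and black grip sleeve rises at its -x side. Starts upright on the blue pad. Origin at the centre of its underside; axes as the grip's.
- pad: Blue drying pad, 110 by 110 by 4 mm, fixed, on which the basket stands; to the robot's left or right. Origin at the centre of its underside.
- anvil: Steel punching plate, 130 by 100 by 12 mm, fixed, on the other side from the pad. Origin at the centre of its underside.
- punch_case: Open black case with an orange insert and punch heads, 130 by 190 mm, its lid standing open to 170 mm at the back; fixed, behind on the right.
- punch: Hollow punch of steel, 22 mm across, 92 mm high, standing on the anvil plate. Bystander; origin at its underside's centre (mid-length for long things).
- mallet: Rubber mallet with a wooden handle, 270 mm long, lying on the left. Bystander; origin at its underside's centre (mid-length for long things).
- tank_lid: The dryer's loose sheet lid, 150 by 190 mm with a knob, lying flat to the left behind. Bystander; origin at its underside's centre (mid-length for long things).
- beaker: Clear beaker, 68 mm across, 90 mm high, to the right. Bystander; origin at its underside's centre (mid-length for long things).
- petri_dish: Clear round dish, 90 mm across, 16 mm high, lying before the dryer's panel. Bystander; origin at its underside's centre (mid-length for long things).
Not all that is in view belongs to the job. What is shaped like the basket but green or purple is not meant.

How it is judged:
By the outcome, as a careful person would: the job done as asked, in the order asked, and still so for the second after the job is handed in, with the robot touching nothing.
It also fails if it takes over 61 s, if anything falls off the work surface, if the arm or the gripper's body presses on something with over 40 N, if the wrist force passes 120 N, or if a joint passes its speed limit or range.

ROBOT

A 6-joint arm with a two-finger parallel gripper is mounted at the origin on the work surface. World frame = base frame: x ahead of the robot, y to its left, z up, the work surface at z = 0. Lengths are in m, angles in rad, forces in N, time in s.
With the tool pointing down it reaches from about 0.35 to 0.775 m from the base axis. Payload 5.5 kg.
Tool frame: the origin (TCP) lies midway between the tips of the shut fingers; the grasp point (between the pads) lies 19 mm behind it (manip.grasp_offset is the distance from the TCP to the grasp point, in m); z points along the fingers, y is the line along which they close (so a half turn about z gives the same grasp; the last joint's range is limited). The gripper opens to 85 mm and grips with 20 to 120 N. Pads are 22 mm wide; open, the fingers measure 114 mm over their backs; the gripper's body (76 mm by 85 mm) begins 54 mm behind the grasp point. The pads swing forward as they close: fully open they stand 13 mm farther back than shut.
Start: joints at [-0.14, 0.313, 0.046, 1.304, 0, 1.431], TCP at [0.575, -0, 0.231] pointing down, gripper open.
Joint ranges: [-2.76, 2.76], [-0.86, 1.69], [-1.03, 1.26], [-2.2, 2.34], [-1.47, 1.5], [-3.14, 3.14]. Speed limits (rad/s): [2.57, 2.57, 3.14, 3.14, 3.14, 3.14].

INTERFACE

Orientations are given as a rotation vector (axis times angle).
In Python, from rig import manip gives the robot as it stands.
- The arm moves only by the tool play_rows, never from a script. Its argument "series" is a list of rows, each an object with "travel": the shift along the tool's x, y, z in cm, a list of three; "dr": the turn, a rotation vector about the tool's x, y, z in degrees, a list of three; "jaw": the opening in per cent of the stroke, from 0 (shut) to 100 (fully open). In form: [{"travel": [dx, dy, dz], "dr": [wx, wy, wz], "jaw": jaw}, ...]. A call has 1 to 8 rows; each row shifts and turns the commanded pose from where the row before left it, along the tool's axes as they then stand; what a row does not reach is not made up. A row lasts 1/12 s, in which the tool goes at most 41.7 mm and 7.16 degrees, less where a joint would pass 70% of its speed; a pose out of reach is approached as far as the arm can. A call is refused whole if a number of a shift passes 4.17 or a number of a turn 7.16, either way. A call with a gripper value outside its range is refused whole. The fingers move at their own pace and stop on an object; the grip force is fixed at half the most. Time passes only in rows, so rows that do not move let the fingers close. It gives the time, the measured TCP pose, the force, the opening and the grip force at its end, in the units of the state.
- manip.get_state(): the state, without advancing time (a new reading comes with each control period).
- manip.snapshot(name): name is "scene" or "side" or "wrist"; returns (picture, depth): 400x640x3 uint8, red, green, blue; 400x640 float32, m along the optical axis (not along the pixel's ray), 0 where there is no reading.
- manip.camera_model(name): a dict with "camera_matrix" (3x3 intrinsics, pixels), "dist" ([k1, k2, p1, p2, k3] as OpenCV has them; the pictures are not rectified), "rvec" (rotation vector, rad) and "tvec" (3), from world to camera coordinates, as OpenCV has them. Camera axes: x right, y down, z forward; pixel columns grow to the right and rows downward; lengths in m; the calibration is good to about 2 mm. A picture is of the moment at which its call begins: read the wrist's pose just before it. camera_model takes no time and is no camera call; for the wrist camera it gives the pose at the moment of the call.
- manip.job_done(): hands the job in; it is judged then, once.
The state is a dict: "time_s": time; "qpos": joint angles; "qvel": joint speeds; "joint_torque": joint torques, N m; "ee_pos": TCP position; "tool_rot": TCP orientation; "ft_force": force on the tool from outside, world axes, zero at the start; "wrist_torque": the same for the moment, N m; "opening": finger opening in m; "finger_force": force on a finger pad.
Only numpy, scipy, OpenCV 4.12 (cv2) and the standard library are available. Lean on these libraries where they do the work, as an engineer would, in place of code of your own. Each camera call takes 0.05 s, during which the arm holds its last target. There are 200 camera calls.

## Working session

There is one attempt and no reset: what is moved stays moved. The work goes in short steps, Python scripts to look and compute and a tool call to move; the robot and the scene stay as the last step left them, time stands still between calls to the robot, and variables do not carry over. Pictures are saved under pics/ and viewed, at most 10 in all, crops included, and the job is handed in when it is done.

Besides the shell and the picture viewer there is one more tool, called after "Call:" in YAML: its name, and indented under it one key for each argument. play_rows: Moves the arm, as the interface text tells. Its arguments: {"type":"object","properties":{"series":{"type":"array","items":{"type":"object","properties":{"travel":{"type":"array","items":{"type":"number"}},"dr":{"type":"array","items":{"type":"number"}},"jaw":{"type":"number"}}}}},"required":["series"]}

```bash
ls; mkdir -p pics; python3 - <<'E'
from rig import manip
import cv2,numpy as np
for n in("scene","side"):
    im,d=manip.snapshot(n); cv2.imwrite(f"pics/{n}0.png",im[:,:,::-1]); np.savez(f"{n}0.npz",im=im,d=d)
    c=manip.camera_model(n); print(n,c)
s=manip.get_state(); print({k:np.round(v,3) for k,v in s.items()})
E
```

```text
pics
scene {'camera_matrix': array([[403.00615515,   0.        , 314.23685936],
       [  0.        , 403.00615515, 192.28198372],
       [  0.        ,   0.        ,   1.        ]]), 'dist': array([-0.01721699,  0.        ,  0.        ,  0.        ,  0.        ]), 'rvec': array([ 1.27711112,  2.24197443, -0.92821427]), 'tvec': array([ 0.23749076, -0.19640996,  1.75148917])}
side {'camera_matrix': array([[411.11647484,   0.        , 318.28117992],
       [  0.        , 411.11647484, 195.55328216],
       [  0.        ,   0.        ,   1.        ]]), 'dist': array([0.01664544, 0.        , 0.        , 0.        , 0.        ]), 'rvec': array([ 2.1436412 , -0.65572254,  0.30920071]), 'tvec': array([-0.42853324,  0.29066043,  0.94047628])}
{'time_s': np.float64(0.1), 'qpos': array([-0.14 ,  0.314,  0.045,  1.304,  0.   ,  1.431]), 'qvel': array([-0.001, -0.001,  0.002,  0.001, -0.001,  0.002]), 'joint_torque': array([ 4.0000e-03, -4.8173e+01,  2.9924e+01,  1.3000e-02, -0.0000e+00,
        0.0000e+00]), 'ee_pos': array([0.575, 0.   , 0.23 ]), 'tool_rot': array([-2.221e+00, -2.220e+00,  1.000e-03]), 'ft_force': array([-0.09 , -0.202, -0.268]), 'wrist_torque': array([ 0.039, -0.033,  0.029]), 'finger_force': np.float64(0.0), 'opening': np.float64(0.085)}
```

View pics/scene0.png

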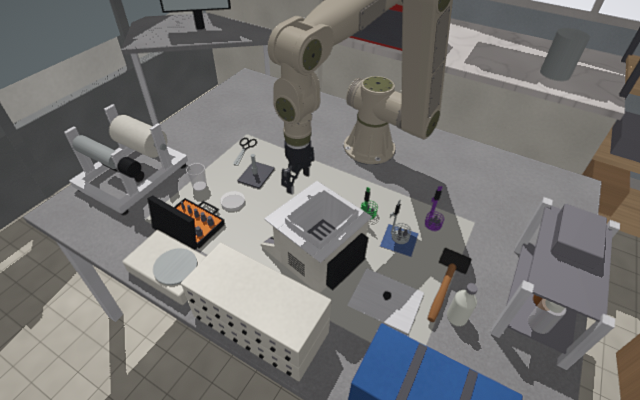

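View pics/side0.png

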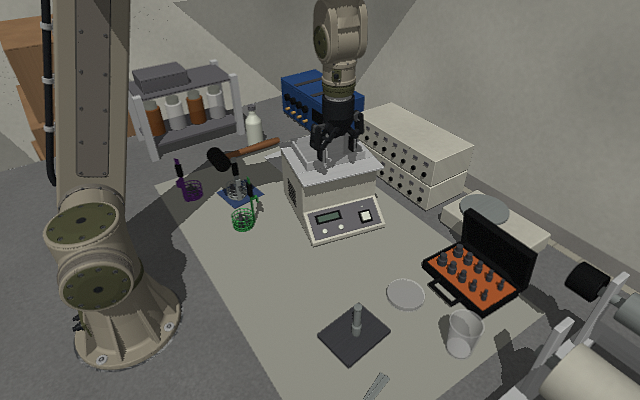

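The scene view shows three baskets. The steel one stands on the blue pad at scene (401,233) and side (238,187). The green one is at scene (370,210) and side (243,218), and the purple one at scene (434,215) and side (190,187). By the description I choose the steel one on the pad. The dryer is at scene (318,225), and its start key is at side (365,216). A close crop will check the choice.

```bash
cat > h.py <<'E'
from rig import manip
import cv2,numpy as np
from scipy.spatial.transform import Rotation as R
def cam(n):
    c=manip.camera_model(n); return c["camera_matrix"],c["dist"],R.from_rotvec(c["rvec"]).as_matrix(),np.asarray(c["tvec"])
def rays(n,uv,c=None):
    K,D,Rm,t=c or cam(n); p=cv2.undistortPoints(np.float64(uv).reshape(-1,1,2),K,D).reshape(-1,2)
    return -Rm.T@t, np.c_[p,np.ones(len(p))]@Rm      # origin, dirs with camera depth 1
def onplane(n,uv,z,c=None):
    o,d=rays(n,uv,c); return o+d*((z-o[2])/d[:,2])[:,None]
def cloud(n,depth,c=None):
    v,u=np.mgrid[:400,:640]; o,d=rays(n,np.c_[u.ravel(),v.ravel()],c)
    P=o+d*depth.reshape(-1,1); P[depth.ravel()==0]=np.nan; return P.reshape(400,640,3)
def proj(n,P,c=None):
    K,D,Rm,t=c or cam(n); return cv2.projectPoints(np.float64(P).reshape(-1,1,3),cv2.Rodrigues(Rm)[0],t,K,D)[0].reshape(-1,2)
E
python3 - <<'E'
from h import *
S={n:np.load(n+"0.npz") for n in("scene","side")}
a=S["side"]["im"][130:250,170:400]; b=S["scene"]["im"][170:270,260:460]
a=cv2.resize(a,None,fx=2.6,fy=2.6,interpolation=cv2.INTER_CUBIC);b=cv2.resize(b,(a.shape[1],280),interpolation=cv2.INTER_CUBIC)
cv2.imwrite("pics/crop1.png",np.vstack([a,b])[:,:,::-1])
for n in S:
    im=S[n]["im"];C=cloud(n,S[n]["d"]);hsv=cv2.cvtColor(im,cv2.COLOR_RGB2HSV)
    # pad
    m=cv2.inRange(hsv,(105,80,40),(125,255,255)); P=C[(m>0)]; P=P[(abs(P[:,2]-.004)<.01)&(P[:,0]<.9)]
    print(n,"pad",len(P),P.mean(0),cv2.minAreaRect(np.float32(P[:,:2])))
    # deck z=185
    for z in(.185,.21):
        P=C[abs(C[...,2]-z)<.003]; P=P[(P[:,0]>.3)&(P[:,0]<.9)&(abs(P[:,1])<.4)]
        print(z,len(P),cv2.minAreaRect(np.float32(P[:,:2])) if len(P) else 0)
E
```

```text
scene pad 498 [0.45248524 0.31279394 0.00447411] ((0.620376706123352, 0.332194447517395), (0.5215821862220764, 0.10518177598714828), 7.503147602081299)
0.185 3990 ((0.6899484992027283, 0.08179932087659836), (0.3593791425228119, 0.41995078325271606), 89.95497131347656)
0.21 353 ((0.618163526058197, 0.10858457535505295), (0.1438841074705124, 0.1727178990840912), 76.99903106689453)
side pad 292 [0.41547549 0.29537476 0.00568036] ((0.6550424695014954, 0.5029067397117615), (0.7716014981269836, 0.18690600991249084), 43.02967834472656)
0.185 2781 ((0.6889809370040894, 0.07672439515590668), (0.3587823212146759, 0.422035813331604), 89.9999771118164)
0.21 261 ((0.6165512800216675, 0.1046982854604721), (0.14321766793727875, 0.17279702425003052), 76.15098571777344)
```

View pics/crop1.png

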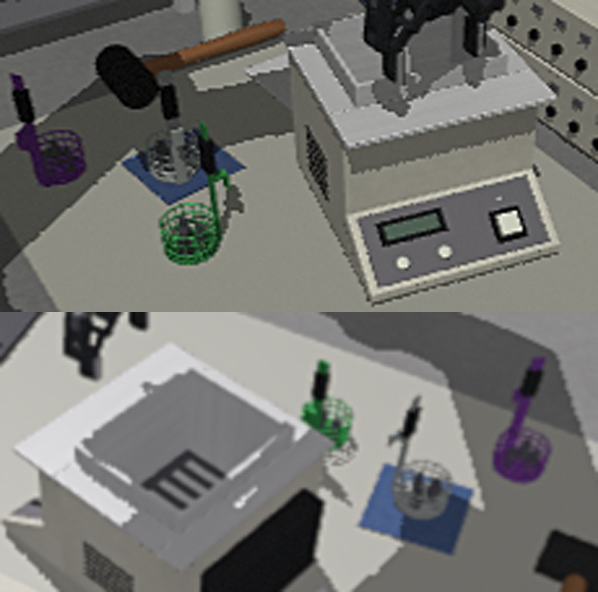

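The crop confirms it: the steel basket with the black sleeve stands on the blue pad, at crop (170,140) in the top half and (410,440) in the bottom half. Its hook points towards the dryer's right side, about -y. Next I measure it and the dryer.

```bash
python3 - <<'E'
from h import *
S={n:np.load(n+"0.npz") for n in("scene","side")}
for n in S:
    im=S[n]["im"].astype(int);C=cloud(n,S[n]["d"]);hsv=cv2.cvtColor(S[n]["im"],cv2.COLOR_RGB2HSV)
    m=cv2.inRange(hsv,(105,80,40),(125,255,255))>0
    roi=np.zeros((400,640),bool)
    if n=="scene": roi[215:265,375:425]=1
    else: roi[160:212,215:275]=1
    v,u=np.nonzero(m&roi); P=onplane(n,np.c_[u,v],.004); r=cv2.minAreaRect(np.float32(P[:,:2])); print(n,"pad",len(P),np.round(r[0],4),np.round(r[1],4),r[2])
    if n=="scene": roi[:]=0;roi[195:225,385:410]=1
    else: roi[:]=0; roi[158:182,225:245]=1
    bl=(hsv[...,2]<60)&roi; 
    _,lab,st,ce=cv2.connectedComponentsWithStats(bl.astype(np.uint8)); i=1+st[1:,4].argmax()
    v,u=np.nonzero(lab==i); print("sleeve px",st[i],ce[i],"plane .122:",onplane(n,ce[i],.122)); P=C[v,u]; print("depth med",np.nanmedian(P,0),P[:,2].min(),P[:,2].max())
    Q=C.reshape(-1,3); Q=Q[(abs(Q[:,0]-.50)<.12)&(abs(Q[:,1]-.32)<.12)]
    # height-sliced clusters
    pc=np.array(r[0]); Q=C.reshape(-1,3); Q=Q[np.hypot(*(Q[:,:2]-pc).T)<.075]
    for a,b in((.01,.05),(.06,.075),(.075,.095),(.1,.144),(.146,.17)):
        q=Q[(Q[:,2]>a)&(Q[:,2]<b)]; print((a,b),len(q),np.round(np.median(q,0),4) if len(q) else'', np.round(q.min(0),3) if len(q) else'',np.round(q.max(0),3) if len(q) else'')
    # key: pale blob
    if n=="side":
        roi[:]=0; roi[205:228,355:376]=1
        w=(hsv[...,2]>150)&(hsv[...,1]<60)&roi; v,u=np.nonzero(w); print("key",len(u),u.mean(),v.mean(),np.nanmedian(C[v,u],0)); print(S[n]["im"][205:228:3,352:378:3,0])
# triangulate sleeve
E
```

```text
scene pad 473 [0.4166 0.3054] [0.1056 0.1052] 7.821011543273926
sleeve px [394 204   6  11  35] [396.71428571 209.22857143] plane .122: [[0.40116664 0.27082079 0.122     ]]
depth med [0.40734539 0.27273291 0.13349287] 0.09398055850347964 0.14693852561833132
(0.01, 0.05) 218 [0.4039 0.3051 0.0297] [0.373 0.269 0.01 ] [0.439 0.358 0.05 ]
(0.06, 0.075) 11 [0.4027 0.2735 0.0692] [0.392 0.256 0.061] [0.407 0.275 0.075]
(0.075, 0.095) 25 [0.4018 0.2611 0.09  ] [0.392 0.252 0.076] [0.409 0.275 0.094]
(0.1, 0.144) 43 [0.4073 0.2744 0.1245] [0.392 0.266 0.104] [0.413 0.279 0.142]
(0.146, 0.17) 12 [0.4007 0.2729 0.155 ] [0.394 0.27  0.146] [0.411 0.275 0.162]
side pad 290 [0.4158 0.3043] [0.1091 0.11  ] 7.150615692138672
sleeve px [225 158  14  19 163] [231.39263804 166.47239264] plane .122: [[0.3965152  0.28790184 0.122     ]]
depth med [0.40569287 0.2697803  0.10416197] nan nan
(0.01, 0.05) 225 [0.3967 0.2916 0.0309] [0.358 0.264 0.01 ] [0.435 0.335 0.049]
(0.06, 0.075) 4 [0.3926 0.2679 0.0716] [0.391 0.252 0.062] [0.394 0.272 0.073]
(0.075, 0.095) 45 [0.3961 0.2534 0.088 ] [0.389 0.249 0.075] [0.406 0.272 0.094]
(0.1, 0.144) 73 [0.3972 0.2646 0.124 ] [0.39  0.259 0.101] [0.408 0.276 0.144]
(0.146, 0.17) 31 [0.3988 0.2684 0.1554] [0.391 0.261 0.146] [0.407 0.274 0.164]
key 82 366.8536585365854 217.65853658536585 [ 0.64321657 -0.05278783  0.04795151]
[[ 99  98  98 100  98  98  98  96 199]
 [102  99 100  97 102 108 100  98 117]
 [101 100  59   5  19 232  84  97  90]
 [100 100  50 126 203 203   0 100  95]
 [101 100  97  37 204 202 219 104  99]
 [101  99 102   5 106  14   3  86  99]
 [ 99  99 101  71 111 102 101  96  82]
 [ 99 100  98  97  91 130 197 197 147]]
```

Call:
play_rows:
  series:
    - {"travel": [0,0,-3],"dr": [0,0,0],"jaw": 70}
    - {"travel": [1.5,-1,-3],"dr": [0,0,0],"jaw": 70}
    - {"travel": [3,-2,-1],"dr": [0,0,0],"jaw": 70}
    - {"travel": [3,-2,0],"dr": [0,0,0],"jaw": 70}
    - {"travel": [3,-2,0],"dr": [0,0,0],"jaw": 70}
    - {"travel": [3,-2,0],"dr": [0,0,0],"jaw": 70}
    - {"travel": [3,-2,0],"dr": [0,0,0],"jaw": 70}
    - {"travel": [3,-2,0],"dr": [0,0,0],"jaw": 70}

```text
time_s: 0.77
ee_pos: [0.4436, 0.196, 0.301]
tool_rot: [-2.222, -2.221, 0.001]
ft_force: [0.4, 0.4, 0.2]
opening: 0.0598
finger_force: 0.0
```

Call:
play_rows:
  series:
    - {"travel": [3,-2,0],"dr": [0,0,0],"jaw": 70}
    - {"travel": [2.5,-1.5,0],"dr": [0,0,0],"jaw": 70}
    - {"travel": [1.5,-1,0],"dr": [0,0,0],"jaw": 70}
    - {"travel": [0,0,0],"dr": [0,0,5],"jaw": 70}
    - {"travel": [0,0,0],"dr": [0,0,5],"jaw": 70}
    - {"travel": [0,0,0],"dr": [0,0,0],"jaw": 70}
    - {"travel": [0,0,0],"dr": [0,0,0],"jaw": 70}

```text
time_s: 1.35
ee_pos: [0.3998, 0.265, 0.301]
tool_rot: [-2.404, -2.023, 0.001]
ft_force: [-0.6, -0.2, 1.2]
opening: 0.0598
finger_force: 0.0
```

```bash
python3 - <<'E'
from h import *
s=manip.get_state(); print(s["ee_pos"],s["tool_rot"],s["time_s"],manip.grasp_offset)
c=cam("wrist"); im,d=manip.snapshot("wrist"); np.savez("w1.npz",im=im,d=d,K=c[0],D=c[1],R=c[2],t=c[3]); cv2.imwrite("pics/w1.png",im[:,:,::-1])
print(-c[2].T@c[3], proj("wrist",[[.401,.271,.122],[.41,.304,.004]],c))
for n in("scene","side"):
    im,d=manip.snapshot(n); np.savez(n+"1.npz",im=im,d=d)
E
```

```text
[0.39979432 0.26501262 0.30102156] [-2.40383987e+00 -2.02252636e+00  8.21376881e-04] 1.35 0.0187
[0.41139029 0.33386123 0.4435704 ] [[318.06274301 175.38098763]
 [320.42124122 131.60469143]]
```

View pics/w1.png

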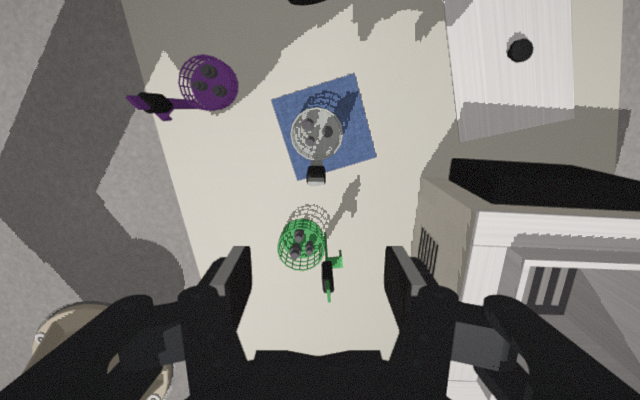

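The wrist view shows the steel basket at (318,133) on the pad with its black sleeve at (316,175). The green one is at (301,245) with its strap at (327,280), and the dryer is at right.

```bash
python3 - <<'E'
from h import *
w=np.load("w1.npz"); c=(w["K"],w["D"],w["R"],w["t"])
views={"wrist":(w["im"],w["d"],c)}
for n in("scene","side"):
    z=np.load(n+"1.npz"); views[n]=(z["im"],z["d"],cam(n))
for n,(im,d,c) in views.items():
    C=cloud(n,d,c); hsv=cv2.cvtColor(im,cv2.COLOR_RGB2HSV)
    f=C.reshape(-1,3); ok=np.isfinite(f[:,0]); f=f[ok]; hs=hsv.reshape(-1,3)[ok]
    neutral=hs[:,1]<60
    near=np.hypot(f[:,0]-.405,f[:,1]-.29)<.065
    b=f[near&neutral&(f[:,2]>.012)&(f[:,2]<.05)]; b=b[b[:,1]>.278] if len(b) else b
    (cx,cy),r=cv2.minEnclosingCircle(np.float32(b[:,:2])); print(n,"basket",len(b),round(cx,4),round(cy,4),round(r,4))
    sl=f[near&(f[:,2]>.102)&(f[:,2]<.143)&(hs[:,2]<80)]; tp=f[near&(f[:,2]>.145)&(f[:,2]<.175)]
    hk=f[near&(f[:,2]>.07)&(f[:,2]<.097)]
    for nm,q in(("sleeve",sl),("top",tp),("hook",hk)):
        if len(q): print("  ",nm,len(q),np.median(q,0).round(4),q.min(0).round(4),q.max(0).round(4))
    g=f[(hs[:,0]>45)&(hs[:,0]<75)&(hs[:,1]>90)&(f[:,2]>.01)&(f[:,0]<.6)]
    for a,bb in((.01,.06),(.06,.2)):
        q=g[(g[:,2]>a)&(g[:,2]<bb)]
        if len(q): print("  green",q.min(0).round(3),q.max(0).round(3))
    for z,lim in((.21,.12),(.182,.2)):
        q=f[(abs(f[:,2]-z)<.0035)&(np.hypot(f[:,0]-.617,f[:,1]-.106)<lim)]
        if len(q)>20:
            r=cv2.minAreaRect(np.float32(q[:,:2])); print("  z",z,len(q),np.round(r[0],4),np.round(r[1],4),round(r[2],2), "zmed",np.median(q[:,2]).round(4))
E
```

```text
wrist basket 766 0.4049 0.3049 0.0312
   sleeve 143 [0.4002 0.278  0.1305] [0.3907 0.2698 0.1058] [0.4078 0.2794 0.143 ]
   top 129 [0.3991 0.2733 0.1596] [0.3914 0.2696 0.1451] [0.4058 0.2764 0.1638]
   hook 28 [0.397  0.2561 0.0908] [0.3895 0.2532 0.0732] [0.4058 0.275  0.0932]
  green [0.329 0.133 0.011] [0.566 0.245 0.059]
  green [0.264 0.154 0.061] [0.591 0.371 0.159]
  z 0.21 1289 [0.5815 0.1184] [0.1395 0.0988] 77.34 zmed 0.2101
  z 0.182 6119 [0.6006 0.1189] [0.1943 0.1953] 78.97 zmed 0.1849
scene basket 171 0.4051 0.3064 0.0334
   sleeve 31 [0.4066 0.2721 0.124 ] [0.4029 0.2661 0.1037] [0.4103 0.278  0.1408]
   top 17 [0.405  0.2739 0.1508] [0.3925 0.2696 0.1451] [0.4127 0.2768 0.1665]
   hook 34 [0.4027 0.2626 0.0894] [0.39   0.2531 0.0726] [0.4103 0.2744 0.0967]
  green [0.342 0.132 0.012] [0.396 0.192 0.06 ]
  green [0.391 0.151 0.064] [0.414 0.167 0.159]
  z 0.21 378 [0.6186 0.1087] [0.1435 0.1737] 77.27 zmed 0.21
  z 0.182 1035 [0.6154 0.0947] [0.2303 0.2329] 76.88 zmed 0.1843
side basket 137 0.4037 0.3014 0.0333
   sleeve 72 [0.3972 0.2648 0.1249] [0.3892 0.2605 0.1042] [0.4082 0.2767 0.1419]
   top 32 [0.3987 0.2684 0.154 ] [0.3915 0.2622 0.1462] [0.4057 0.2756 0.1643]
   hook 52 [0.3961 0.2539 0.0898] [0.3893 0.2478 0.0726] [0.4067 0.2726 0.0968]
  green [0.328 0.128 0.01 ] [0.434 0.519 0.059]
  green [0.253 0.148 0.06 ] [0.515 0.361 0.161]
  z 0.21 416 [0.6168 0.1061] [0.1457 0.1713] 76.57 zmed 0.2104
  z 0.182 491 [0.6143 0.09  ] [0.2285 0.232 ] 77.12 zmed 0.1846
```

Call:
play_rows:
  series:
    - {"travel": [0.4,-0.1,1],"dr": [0,0,0],"jaw": 60}
    - {"travel": [0.35,-0.05,2],"dr": [0,0,0],"jaw": 60}
    - {"travel": [0,0,3],"dr": [0,0,0],"jaw": 60}
    - {"travel": [0,0,3],"dr": [0,0,0],"jaw": 60}
    - {"travel": [0,0,3],"dr": [0,0,0],"jaw": 60}
    - {"travel": [0,0,3],"dr": [0,0,0],"jaw": 60}
    - {"travel": [0,0,2],"dr": [0,0,0],"jaw": 60}
    - {"travel": [0,0,1],"dr": [0,0,0],"jaw": 60}

```text
time_s: 2.17
ee_pos: [0.3977, 0.2716, 0.1177]
tool_rot: [-2.405, -2.019, 0.008]
ft_force: [0.2, -0.4, -0.1]
opening: 0.0512
finger_force: 0.0
```

Call:
play_rows:
  series:
    - {"travel": [0,0,1],"dr": [0,0,0],"jaw": 50}
    - {"travel": [0,0,0.5],"dr": [0,0,0],"jaw": 40}
    - {"travel": [0,0,0],"dr": [0,0,0],"jaw": 30}
    - {"travel": [0,0,0],"dr": [0,0,0],"jaw": 25}
    - {"travel": [0,0,0],"dr": [0,0,0],"jaw": 22}
    - {"travel": [0,0,0],"dr": [0,0,0],"jaw": 18}
    - {"travel": [0,0,0],"dr": [0,0,0],"jaw": 10}
    - {"travel": [0,0,0],"dr": [0,0,0],"jaw": 0}

```text
time_s: 2.83
ee_pos: [0.4006, 0.273, 0.1075]
tool_rot: [2.406, 2.019, 0.003]
ft_force: [-0.9, -0.5, 6.3]
opening: 0.017
finger_force: 59.4
```

Call:
play_rows:
  series:
    - {"travel": [0,0,0],"dr": [0,0,0],"jaw": 0}
    - {"travel": [0,0,0],"dr": [0,0,0],"jaw": 0}
    - {"travel": [0,0,0],"dr": [0,0,0],"jaw": 0}
    - {"travel": [0,0,0],"dr": [0,0,0],"jaw": 0}

```text
time_s: 3.17
ee_pos: [0.4006, 0.273, 0.1075]
tool_rot: [2.406, 2.019, 0.003]
ft_force: [-1.4, -0.9, 6.8]
opening: 0.0171
finger_force: 59.4
```

Call:
play_rows:
  series:
    - {"travel": [0,0,-0.3],"dr": [0,0,0],"jaw": 0}
    - {"travel": [0,0,-0.6],"dr": [0,0,0],"jaw": 0}
    - {"travel": [0,0,-1],"dr": [0,0,0],"jaw": 0}
    - {"travel": [0,0,-1.5],"dr": [0,0,0],"jaw": 0}
    - {"travel": [0,0,-2],"dr": [0,0,0],"jaw": 0}
    - {"travel": [0,0,-2.5],"dr": [0,0,0],"jaw": 0}
    - {"travel": [0,0,-2.5],"dr": [0,0,0],"jaw": 0}
    - {"travel": [0,0,-2.5],"dr": [0,0,0],"jaw": 0}

```text
time_s: 3.83
ee_pos: [0.3996, 0.2725, 0.2371]
tool_rot: [2.406, 2.019, 0.0]
ft_force: [0.8, -0.1, -2.0]
opening: 0.0173
finger_force: 58.6
```

Call:
play_rows:
  series:
    - {"travel": [0,0,-2.5],"dr": [0,0,0],"jaw": 0}
    - {"travel": [0,0,-2.5],"dr": [0,0,0],"jaw": 0}
    - {"travel": [0,0,-2],"dr": [0,0,0],"jaw": 0}
    - {"travel": [0,0,-1.5],"dr": [0,0,0],"jaw": 0}
    - {"travel": [0,0,-1.2],"dr": [0,0,0],"jaw": 0}
    - {"travel": [0,0,-0.8],"dr": [0,0,0],"jaw": 0}
    - {"travel": [0,0,-0.5],"dr": [0,0,0],"jaw": 0}
    - {"travel": [0,0,-0.3],"dr": [0,0,0],"jaw": 0}

```text
time_s: 4.5
ee_pos: [0.3999, 0.2726, 0.349]
tool_rot: [2.406, 2.019, 0.001]
ft_force: [0.4, -0.5, -1.9]
opening: 0.0173
finger_force: 58.6
```

Call:
play_rows:
  series:
    - {"travel": [-0.5,0.6,0],"dr": [0,0,0],"jaw": 0}
    - {"travel": [-0.9,1.2,0],"dr": [0,0,0],"jaw": 0}
    - {"travel": [-1.5,2,0],"dr": [0,0,0],"jaw": 0}
    - {"travel": [-1.8,2.4,0],"dr": [0,0,0],"jaw": 0}
    - {"travel": [-1.8,2.4,0],"dr": [0,0,0],"jaw": 0}
    - {"travel": [-1.8,2.4,0],"dr": [0,0,0],"jaw": 0}
    - {"travel": [-1.8,2.4,0],"dr": [0,0,0],"jaw": 0}
    - {"travel": [-1.8,2.4,0],"dr": [0,0,0],"jaw": 0}

```text
time_s: 5.17
ee_pos: [0.5355, 0.1262, 0.3473]
tool_rot: [-2.406, -2.019, 0.002]
ft_force: [0.0, 0.6, -0.9]
opening: 0.0172
finger_force: 58.7
```

Call:
play_rows:
  series:
    - {"travel": [-1.8,2.4,0],"dr": [0,0,0],"jaw": 0}
    - {"travel": [-1.8,2.4,0],"dr": [0,0,0],"jaw": 0}
    - {"travel": [-1.5,1.8,0],"dr": [0,0,0],"jaw": 0}
    - {"travel": [-1,1.1,0],"dr": [0,0,0],"jaw": 0}
    - {"travel": [-0.5,0.5,0],"dr": [0,0,1],"jaw": 0}
    - {"travel": [0,0,0],"dr": [0,0,2],"jaw": 0}
    - {"travel": [0,0,0],"dr": [0,0,0],"jaw": 0}
    - {"travel": [0,0,0],"dr": [0,0,0],"jaw": 0}

```text
time_s: 5.83
ee_pos: [0.6036, 0.0489, 0.3478]
tool_rot: [-2.457, -1.956, 0.001]
ft_force: [-0.6, -0.2, -1.5]
opening: 0.0171
finger_force: 58.8
```

```bash
python3 - <<'E'
from h import *
s=manip.get_state(); print(s["ee_pos"],R.from_rotvec(s["tool_rot"]).as_matrix().round(3),s["time_s"],s["finger_force"],s["ft_force"])
c=cam("wrist"); im,d=manip.snapshot("wrist"); np.savez("w2.npz",im=im,d=d,K=c[0],D=c[1],R=c[2],t=c[3]); cv2.imwrite("pics/w2.png",im[:,:,::-1])
for n in("scene","side"):
    im,d=manip.snapshot(n); np.savez(n+"2.npz",im=im,d=d)
E
```

```text
[0.60363839 0.04885454 0.34779657] [[ 0.224  0.974 -0.001]
 [ 0.974 -0.224  0.   ]
 [-0.    -0.001 -1.   ]] 5.8333 58.79367113113403 [-0.61942032 -0.15824105 -1.5368409 ]
```

View pics/w2.png

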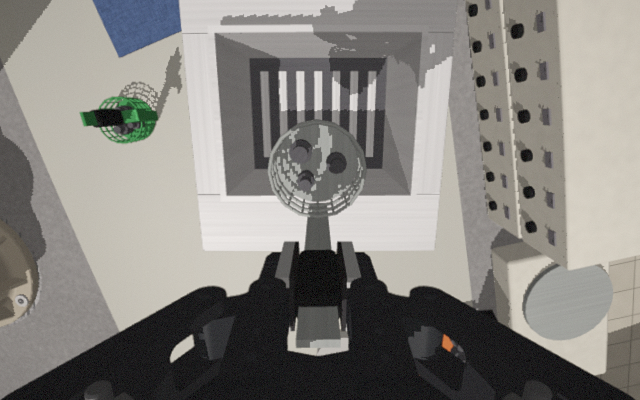

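The wrist view shows the basket held at (318,165) above the tank. The front rim is at about row 196, and the side rims at columns 218 and 420. Next I measure the hook against the rim in tool axes.

```bash
python3 - <<'E'
from h import *
s=manip.get_state(); T=R.from_rotvec(s["tool_rot"]).as_matrix(); p=s["ee_pos"]
w=np.load("w2.npz")
for n in("wrist","scene","side"):
    z=np.load("w2.npz" if n=="wrist" else n+"2.npz"); c=(w["K"],w["D"],w["R"],w["t"]) if n=="wrist" else cam(n)
    C=cloud(n,z["d"],c).reshape(-1,3); C=C[np.isfinite(C[:,0])]; L=(C-p)@T
    m=(abs(C[:,2]-.21)<.003)&(np.hypot(C[:,0]-.617,C[:,1]-.106)<.125); q=L[m]
    r=cv2.minAreaRect(np.float32(q[:,:2])); print(n,"rim",len(q),np.round(r[0],4),np.round(r[1],4),round(r[2],2))
    fr=q[(q[:,0]<.01)] if 0 else q[(q[:,0]<np.percentile(q[:,0],2)+.006)]
    print("  front rim tool x med",np.median(fr[:,0]).round(4),"y range",q[:,1].min().round(4),q[:,1].max().round(4), "slope",np.polyfit(fr[:,1],fr[:,0],1).round(4))
    for nm,a,b,lim in(("basket",.082,.122,.05),("strap",.03,.06,.03),("hook",.008,.035,.03),("top",-.06,-.04,.03)):
        g=(L[:,2]>a)&(L[:,2]<b)&(abs(L[:,1])<.04)&(L[:,0]>-.04)&(L[:,0]<.085); g=L[g]
        if len(g): print("  ",nm,len(g),np.median(g,0).round(4),g.min(0).round(4),g.max(0).round(4))
E
```

```text
wrist rim 4835 [ 0.0615 -0.0001] [0.1711 0.1411] 89.97
  front rim tool x med -0.0059 y range -0.0857 0.0854 slope [ 0.0031 -0.0059]
   basket 4537 [0.0276 0.0007 0.101 ] [-0.0009 -0.0309  0.082 ] [0.0621 0.0293 0.1036]
   strap 419 [-0.0002 -0.0007  0.0435] [-0.0008 -0.0075  0.03  ] [0.0006 0.0065 0.0599]
   hook 369 [-0.0001 -0.0007  0.0245] [-0.001  -0.0075  0.0145] [0.0006 0.0065 0.0349]
   top 10854 [ 0.0082  0.0001 -0.0538] [-0.0112 -0.04   -0.06  ] [ 0.0158  0.04   -0.04  ]
scene rim 306 [0.0614 0.0012] [0.1732 0.1416] 89.75
  front rim tool x med -0.0059 y range -0.0856 0.0876 slope [ 0.0054 -0.0061]
   basket 202 [0.0362 0.004  0.0987] [-0.0022 -0.0303  0.0826] [0.0631 0.0324 0.1044]
   strap 36 [-0.0009  0.0024  0.0417] [-0.0197 -0.0249  0.0306] [0.0464 0.0088 0.0595]
   hook 45 [-0.0019  0.0051  0.0225] [-0.0197 -0.005   0.0117] [0.0015 0.0093 0.0347]
   top 111 [ 0.0112  0.0095 -0.0509] [-0.0098 -0.0392 -0.0593] [ 0.0156  0.04   -0.0407]
side rim 333 [0.0588 0.001 ] [0.1727 0.1455] 89.19
  front rim tool x med -0.0104 y range -0.0856 0.0868 slope [ 0.0054 -0.0103]
   basket 184 [ 0.0143 -0.0102  0.0953] [-0.0083 -0.0313  0.0823] [0.0588 0.0297 0.1038]
   strap 59 [-0.005  -0.0024  0.0462] [-0.0238 -0.0078  0.0303] [-0.0008  0.0071  0.0598]
   hook 95 [-0.0193 -0.0023  0.021 ] [-0.0256 -0.0078  0.0081] [-0.      0.0076  0.035 ]
   top 231 [-0.0097  0.0033 -0.0519] [-0.0182 -0.0397 -0.0598] [ 0.0102  0.0399 -0.0401]
```

Call:
play_rows:
  series:
    - {"travel": [0.2,0,0.3],"dr": [0,0,0],"jaw": 0}
    - {"travel": [0.2,0,0.8],"dr": [0,0,0],"jaw": 0}
    - {"travel": [0,0,1.3],"dr": [0,0,0],"jaw": 0}
    - {"travel": [0,0,1.8],"dr": [0,0,0],"jaw": 0}
    - {"travel": [0,0,1.8],"dr": [0,0,0],"jaw": 0}
    - {"travel": [0,0,1.5],"dr": [0,0,0],"jaw": 0}
    - {"travel": [0,0,1],"dr": [0,0,0],"jaw": 0}
    - {"travel": [0,0,0.5],"dr": [0,0,0],"jaw": 0}

```text
time_s: 6.65
ee_pos: [0.604, 0.0531, 0.2562]
tool_rot: [-2.457, -1.955, 0.003]
ft_force: [-0.2, -0.4, -1.6]
opening: 0.0172
finger_force: 58.8
```

Call:
play_rows:
  series:
    - {"travel": [0,0,0],"dr": [0,0,0],"jaw": 0}
    - {"travel": [0,0,0],"dr": [0,0,0],"jaw": 0}
    - {"travel": [0,0,0],"dr": [0,0,0],"jaw": 0}

```text
time_s: 6.9
ee_pos: [0.6055, 0.0527, 0.2594]
tool_rot: [2.458, 1.955, 0.002]
ft_force: [0.0, 0.1, -1.4]
opening: 0.0169
finger_force: 58.8
```

```bash
python3 - <<'E'
from h import *
s=manip.get_state(); T=R.from_rotvec(s["tool_rot"]).as_matrix(); p=s["ee_pos"]; print(p,s["ft_force"])
for n in("wrist","scene","side"):
    c=cam(n); im,d=manip.snapshot(n); np.savez(n+"3.npz",im=im,d=d)
    C=cloud(n,d,c).reshape(-1,3); C=C[np.isfinite(C[:,0])]; L=(C-p)@T
    m=(abs(C[:,2]-.21)<.0025)&(np.hypot(C[:,0]-.617,C[:,1]-.106)<.125)&(abs(L[:,1])>.035); q=L[m]
    if len(q)<5: continue
    fr=q[(q[:,0]<-.006+.012)&(q[:,0]>-.03)]
    print(n,"front rim tool x range",np.percentile(fr[:,0],[0,5,50,95,100]).round(4),len(fr))
    for nm,a,b in(("bridge",.008,.02),("tongue",.021,.035)):
        g=L[(L[:,2]>a)&(L[:,2]<b)&(abs(L[:,1])<.012)&(L[:,0]>-.04)&(L[:,0]<.02)]
        if len(g): print("  ",nm,len(g),np.median(g,0).round(4),g.min(0).round(4),g.max(0).round(4))
z=np.load("side3.npz")["im"]; z=z[100:230,270:400]; cv2.imwrite("pics/s3.png",cv2.resize(z,None,fx=4.5,fy=4.5,interpolation=cv2.INTER_CUBIC)[:,:,::-1])
E
```

```text
[0.60549938 0.05271951 0.2593843 ] [ 0.00857619  0.11146486 -1.40167102]
wrist front rim tool x range [-0.0133 -0.0123 -0.0087  0.0029  0.006 ] 1888
   bridge 111 [ 0.0003 -0.0007  0.0175] [-0.0003 -0.0075  0.0139] [0.001  0.0065 0.02  ]
   tongue 240 [ 0.0003 -0.0004  0.0276] [-0.0006 -0.0075  0.021 ] [0.0011 0.0065 0.0348]
scene front rim tool x range [-0.0143 -0.0134 -0.0084  0.0047  0.0058] 65
   bridge 15 [-0.0052  0.0065  0.015 ] [-0.0179 -0.0062  0.0105] [0.0024 0.0085 0.0194]
   tongue 20 [-0.0013  0.0021  0.0296] [-0.0186 -0.0064  0.0211] [0.0021 0.0099 0.0348]
side front rim tool x range [-0.0207 -0.0168 -0.0133  0.0012  0.0058] 90
   bridge 42 [-0.0118  0.0001  0.0141] [-0.0242 -0.0069  0.009 ] [-0.0015  0.0073  0.0197]
   tongue 35 [-0.0206 -0.0016  0.0278] [-0.0253 -0.007   0.0213] [-0.0016  0.0072  0.0347]
```

View pics/s3.png

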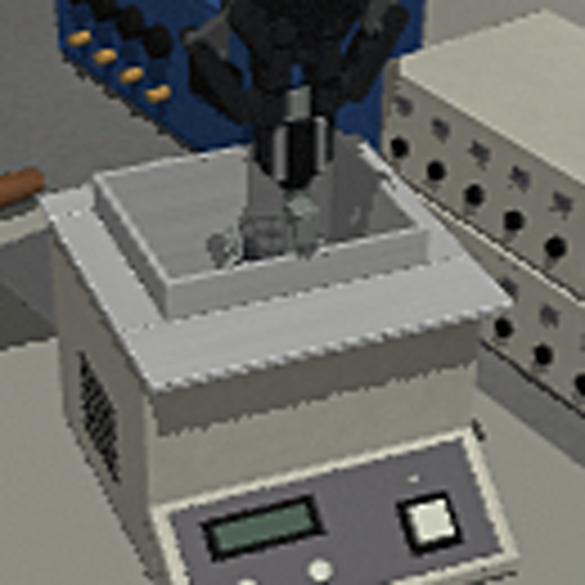

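The side crop shows the hook at (300,215), just above the front rim with the basket inside. The measured gap centre (-10 mm) matches the rim centre (-10 mm), so I lower gently.

Call:
play_rows:
  series:
    - {"travel": [0,0,0.4],"dr": [0,0,0],"jaw": 0}
    - {"travel": [0,0,0.5],"dr": [0,0,0],"jaw": 0}
    - {"travel": [0,0,0.5],"dr": [0,0,0],"jaw": 0}
    - {"travel": [0,0,0.5],"dr": [0,0,0],"jaw": 0}
    - {"travel": [0,0,0.4],"dr": [0,0,0],"jaw": 0}
    - {"travel": [0,0,0.2],"dr": [0,0,0],"jaw": 0}
    - {"travel": [0,0,0],"dr": [0,0,0],"jaw": 0}
    - {"travel": [0,0,0],"dr": [0,0,0],"jaw": 0}

```text
time_s: 7.72
ee_pos: [0.6049, 0.0527, 0.2332]
tool_rot: [-2.458, -1.956, 0.0]
ft_force: [0.1, 0.0, -1.1]
opening: 0.0172
finger_force: 58.8
```

Call:
play_rows:
  series:
    - {"travel": [0,0,0.1],"dr": [0,0,0],"jaw": 0}
    - {"travel": [0,0,0.1],"dr": [0,0,0],"jaw": 0}
    - {"travel": [0,0,0.1],"dr": [0,0,0],"jaw": 0}
    - {"travel": [0,0,0],"dr": [0,0,0],"jaw": 0}
    - {"travel": [0,0,0],"dr": [0,0,0],"jaw": 0}

```text
time_s: 8.13
ee_pos: [0.605, 0.0527, 0.2303]
tool_rot: [2.459, 1.956, 0.0]
ft_force: [0.7, -0.1, -2.3]
opening: 0.0173
finger_force: 58.8
```

Call:
play_rows:
  series:
    - {"travel": [0,0,0.05],"dr": [0,0,0],"jaw": 0}
    - {"travel": [0,0,0.05],"dr": [0,0,0],"jaw": 0}
    - {"travel": [0,0,0],"dr": [0,0,0],"jaw": 0}
    - {"travel": [0,0,0],"dr": [0,0,0],"jaw": 0}

```text
time_s: 8.47
ee_pos: [0.605, 0.0527, 0.2293]
tool_rot: [2.459, 1.956, 0.0]
ft_force: [0.0, -0.4, -1.5]
opening: 0.0175
finger_force: 58.8
```

Call:
play_rows:
  series:
    - {"travel": [0,0,0.05],"dr": [0,0,0],"jaw": 0}
    - {"travel": [0,0,0.05],"dr": [0,0,0],"jaw": 0}
    - {"travel": [0,0,0],"dr": [0,0,0],"jaw": 0}
    - {"travel": [0,0,0],"dr": [0,0,0],"jaw": 0}

```text
time_s: 8.8
ee_pos: [0.605, 0.0527, 0.2285]
tool_rot: [2.458, 1.956, 0.0]
ft_force: [-0.2, 0.3, 0.8]
opening: 0.0171
finger_force: 59.1
```

The hook has touched the rim. I ease it outward so the strap hangs nearly flush with the wall, then release.

Call:
play_rows:
  series:
    - {"travel": [0,0,-0.1],"dr": [0,0,0],"jaw": 0}
    - {"travel": [-0.1,0,0],"dr": [0,0,0],"jaw": 0}
    - {"travel": [-0.1,0,0],"dr": [0,0,0],"jaw": 0}
    - {"travel": [-0.1,0,0],"dr": [0,0,0],"jaw": 0}
    - {"travel": [-0.1,0,0],"dr": [0,0,0],"jaw": 0}
    - {"travel": [0,0,0],"dr": [0,0,0],"jaw": 0}
    - {"travel": [0,0,0],"dr": [0,0,0],"jaw": 0}

```text
time_s: 9.38
ee_pos: [0.6041, 0.0487, 0.2293]
tool_rot: [2.459, 1.955, 0.0]
ft_force: [-0.5, 0.5, -1.7]
opening: 0.0172
finger_force: 58.9
```

Call:
play_rows:
  series:
    - {"travel": [0,0,0.05],"dr": [0,0,0],"jaw": 0}
    - {"travel": [0,0,0.05],"dr": [0,0,0],"jaw": 0}
    - {"travel": [0,0,0.03],"dr": [0,0,0],"jaw": 0}
    - {"travel": [0,0,0],"dr": [0,0,0],"jaw": 0}
    - {"travel": [0,0,0],"dr": [0,0,0],"jaw": 0}

```text
time_s: 9.8
ee_pos: [0.6042, 0.0487, 0.2285]
tool_rot: [2.458, 1.955, 0.001]
ft_force: [-1.9, 1.4, 3.1]
opening: 0.0172
finger_force: 59.3
```

Call:
play_rows:
  series:
    - {"travel": [0,0,0],"dr": [0,0,0],"jaw": 18}
    - {"travel": [0,0,0],"dr": [0,0,0],"jaw": 20}
    - {"travel": [0,0,0],"dr": [0,0,0],"jaw": 22}
    - {"travel": [0,0,0],"dr": [0,0,0],"jaw": 24}
    - {"travel": [0,0,0],"dr": [0,0,0],"jaw": 28}
    - {"travel": [0,0,0],"dr": [0,0,0],"jaw": 35}
    - {"travel": [0,0,0],"dr": [0,0,0],"jaw": 45}
    - {"travel": [0,0,0],"dr": [0,0,0],"jaw": 45}

```text
time_s: 10.47
ee_pos: [0.6041, 0.0488, 0.2279]
tool_rot: [-2.459, -1.956, 0.0]
ft_force: [0.2, -0.2, 0.0]
opening: 0.0382
finger_force: 0.0
```

Call:
play_rows:
  series:
    - {"travel": [0,0,-0.5],"dr": [0,0,0],"jaw": 45}
    - {"travel": [0,0,-1],"dr": [0,0,0],"jaw": 45}
    - {"travel": [0,0,-2],"dr": [0,0,0],"jaw": 45}
    - {"travel": [0,0,-2.5],"dr": [0,0,0],"jaw": 45}
    - {"travel": [0,0,-2.5],"dr": [0,0,0],"jaw": 45}
    - {"travel": [0,0,-2],"dr": [0,0,0],"jaw": 45}
    - {"travel": [0,0,-1],"dr": [0,0,0],"jaw": 45}
    - {"travel": [0,0,-0.5],"dr": [0,0,0],"jaw": 45}

```text
time_s: 11.13
ee_pos: [0.6048, 0.0487, 0.3514]
tool_rot: [2.456, 1.954, 0.006]
ft_force: [0.2, -0.0, -0.1]
opening: 0.0383
finger_force: 0.0
```

```bash
python3 - <<'E'
from h import *
s=manip.get_state(); T=R.from_rotvec(s["tool_rot"]).as_matrix(); p=s["ee_pos"]; print(p,s["ft_force"],s["qpos"])
I={}
for n in("wrist","scene","side"):
    c=cam(n); I[n],d=manip.snapshot(n)
    C=cloud(n,d,c).reshape(-1,3); C=C[np.isfinite(C[:,0])]
    # dryer frame estimate
    X=np.array([np.cos(np.deg2rad(77)),np.sin(np.deg2rad(77))]);Y=np.array([-X[1],X[0]])
    m=(abs(C[:,2]-.21)<.0025)&(np.hypot(C[:,0]-.617,C[:,1]-.106)<.125); q=C[m]
    r=cv2.minAreaRect(np.float32(q[:,:2])); print(n,len(q),np.round(r[0],4),np.round(r[1],4),round(r[2],2))
    L=np.c_[(C[:,:2]-[.6023,.0412])@X,(C[:,:2]-[.6023,.0412])@Y,C[:,2]]
    for a,b in((.14,.16),(.175,.205),(.225,.265),(.267,.29)):
        g=L[(L[:,2]>a)&(L[:,2]<b)&(abs(L[:,1])<.035)&(L[:,0]>-.0)&(L[:,0]<.08)]
        if len(g): print("  ",a,len(g),np.median(g,0).round(4),g.min(0).round(4),g.max(0).round(4))
a=cv2.resize(I["side"][100:240,260:400],(490,490),interpolation=cv2.INTER_CUBIC)
cv2.imwrite("pics/s4.png",a[:,:,::-1])
E
```

```text
[0.60480146 0.04874944 0.35141403] [ 0.23263452 -0.004118   -0.11109062] [-5.18062658e-02  3.82397989e-01  4.36983433e-01  1.62054149e+00
  8.40996953e-06  1.74581558e+00]
wrist 4879 [0.6172 0.1092] [0.1407 0.1712] 77.03
   0.14 851 [0.0283 0.0054 0.1509] [ 0.0038 -0.0347  0.14  ] [0.0701 0.0348 0.16  ]
   0.175 550 [ 0.0044 -0.0007  0.1909] [ 0.0039 -0.0348  0.175 ] [0.0083 0.0349 0.2049]
   0.225 421 [0.0125 0.0003 0.2563] [ 0.0031 -0.0087  0.2251] [0.0133 0.0092 0.265 ]
   0.267 236 [0.0085 0.0004 0.2807] [ 0.0054 -0.0067  0.2671] [0.0093 0.0073 0.2847]
scene 307 [0.6174 0.1032] [0.1536 0.1726] 77.6
   0.14 190 [0.0328 0.0004 0.151 ] [ 0.0021 -0.0342  0.1402] [0.0693 0.0319 0.1599]
   0.175 102 [ 0.0046 -0.0041  0.1896] [ 0.0014 -0.035   0.1754] [0.01   0.035  0.2048]
   0.225 60 [ 0.0115 -0.0066  0.2471] [ 0.004  -0.0107  0.2269] [0.0144 0.0061 0.2649]
   0.267 22 [ 0.0081 -0.0023  0.2789] [ 0.0037 -0.0101  0.268 ] [0.0098 0.0055 0.2861]
side 321 [0.6163 0.102 ] [0.1548 0.1711] 77.26
   0.175 5 [ 0.0004 -0.0244  0.1932] [ 0.     -0.0327  0.1919] [0.0008 0.0227 0.2014]
   0.225 34 [0.0012 0.0061 0.2429] [ 0.     -0.0089  0.2259] [0.0082 0.0088 0.2647]
   0.267 34 [ 0.004  -0.0008  0.2755] [ 0.0015 -0.0072  0.268 ] [0.0083 0.0068 0.2873]
```

View pics/s4.png

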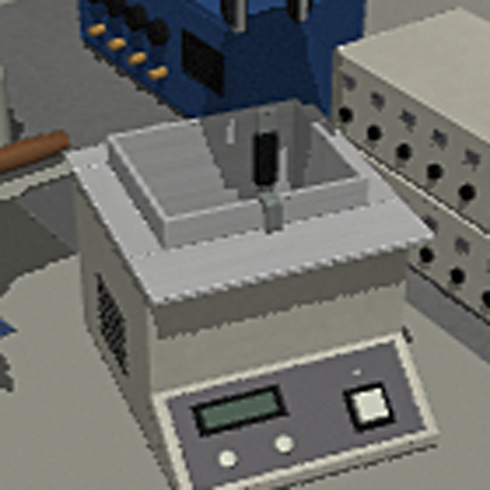

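The side crop shows the basket hanging on the front rim, with its hook at (270,212) and the strap upright at (265,160). The start key is at (370,405). Next the tool goes out in front of the panel and tilts square to it.

Call:
play_rows:
  series:
    - {"travel": [-0.8,0.3,0],"dr": [0,0,0],"jaw": 30}
    - {"travel": [-1.7,0.6,0],"dr": [0,0,0],"jaw": 10}
    - {"travel": [-2.5,0.8,0],"dr": [0,0,0],"jaw": 0}
    - {"travel": [-3,1,0],"dr": [0,0,0],"jaw": 0}
    - {"travel": [-3,1,0],"dr": [0,0,0],"jaw": 0}
    - {"travel": [-3,1,0],"dr": [0,0,0],"jaw": 0}
    - {"travel": [-2.2,0.8,0],"dr": [0,0,0],"jaw": 0}
    - {"travel": [-1.3,0.4,0],"dr": [0,0,0],"jaw": 0}

```text
time_s: 11.95
ee_pos: [0.6218, -0.1384, 0.3462]
tool_rot: [-2.46, -1.951, 0.003]
ft_force: [0.2, 0.2, -0.3]
opening: 0.0001
finger_force: 0.0
```

Call:
play_rows:
  series:
    - {"travel": [0,0,0],"dr": [0,3,0],"jaw": 0}
    - {"travel": [0,0,0],"dr": [0,5,0],"jaw": 0}
    - {"travel": [0,0,0],"dr": [0,6,0],"jaw": 0}
    - {"travel": [0,0,0],"dr": [0,6,0],"jaw": 0}
    - {"travel": [0,0,0],"dr": [0,6,0],"jaw": 0}
    - {"travel": [0,0,0],"dr": [0,6,0],"jaw": 0}
    - {"travel": [0,0,0],"dr": [0,3,0],"jaw": 0}
    - {"travel": [0,0,0],"dr": [0,0,0],"jaw": 0}

```text
time_s: 12.62
ee_pos: [0.6213, -0.1372, 0.3446]
tool_rot: [-2.101, -1.662, -0.66]
ft_force: [-0.3, 0.0, -1.2]
opening: -0.0004
finger_force: 0.0
```

Call:
play_rows:
  series:
    - {"travel": [-0.7,0,0.9],"dr": [0,0,0],"jaw": 0}
    - {"travel": [-1.2,0,1.8],"dr": [0,0,0],"jaw": 0}
    - {"travel": [-1.5,0,2.2],"dr": [0,0,0],"jaw": 0}
    - {"travel": [-1.5,0,2.2],"dr": [0,0,0],"jaw": 0}
    - {"travel": [-1.5,0,2.2],"dr": [0,0,0],"jaw": 0}
    - {"travel": [-1,0,1.4],"dr": [0,0,0],"jaw": 0}
    - {"travel": [-0.5,0,0.7],"dr": [0,0,0],"jaw": 0}
    - {"travel": [0,0,0],"dr": [0,0,0],"jaw": 0}

```text
time_s: 13.28
ee_pos: [0.6216, -0.133, 0.2075]
tool_rot: [-2.099, -1.67, -0.659]
ft_force: [0.3, -0.2, 0.7]
opening: 0.0002
finger_force: 0.0
```

```bash
python3 - <<'E'
from h import *
s=manip.get_state(); T=R.from_rotvec(s["tool_rot"]).as_matrix(); p=s["ee_pos"]; print(p,T.round(3),s["time_s"],s["qpos"].round(2),s["ft_force"])
n="wrist"; c=cam(n); im,d=manip.snapshot(n); np.savez("w5.npz",im=im,d=d,K=c[0],D=c[1],R=c[2],t=c[3],p=p,T=T); cv2.imwrite("pics/w5.png",im[:,:,::-1])
print(proj(n,[.6423,-.0508,.048],c))
E
```

```text
[ 0.62160053 -0.13303766  0.20749609] [[ 0.185  0.975  0.126]
 [ 0.798 -0.224  0.56 ]
 [ 0.574 -0.003 -0.819]] 13.2833 [-0.6   0.57  0.25  1.5   0.56  1.13] [ 0.26658551 -0.18210642  0.70178508]
[[320.16111075 203.06224152]]
```

View pics/w5.png

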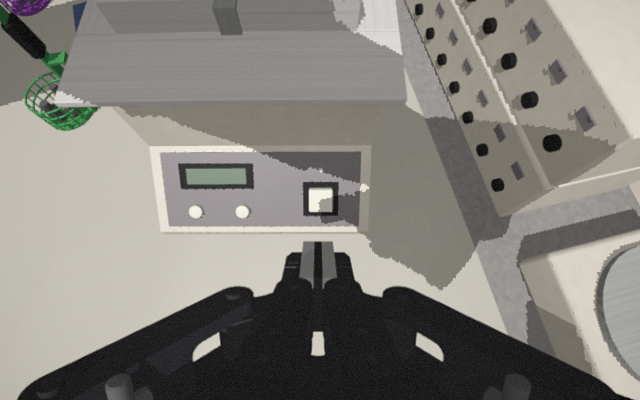

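The wrist view shows the key at (320,200), aligned with the shut fingertips at (318,250). The round keys are at (196,212) and (242,212). Next I measure the key in tool axes.

```bash
python3 - <<'E'
from h import *
w=np.load("w5.npz"); c=(w["K"],w["D"],w["R"],w["t"]); p,T=w["p"],w["T"]
C=cloud("wrist",w["d"],c); L=(C-p)@T
h=cv2.cvtColor(w["im"],cv2.COLOR_RGB2HSV)
k=L[180:222,300:342].reshape(-1,3); z0=np.percentile(k[:,2],[1,5,25,50,75,95]); print("z pct",z0.round(4))
top=k[k[:,2]<np.percentile(k[:,2],5)+.004]; r=cv2.minAreaRect(np.float32(top[:,:2])); print("key face",len(top),np.round(r[0],4),np.round(r[1],4),r[2],np.median(top,0).round(4))
A=np.c_[top[:,:2],np.ones(len(top))]; print("key plane",np.linalg.lstsq(A,top[:,2],rcond=None)[0].round(4))
pn=L[155:178,265:300].reshape(-1,3); A=np.c_[pn[:,:2],np.ones(len(pn))]; print("panel",np.linalg.lstsq(A,pn[:,2],rcond=None)[0].round(4),np.median(pn,0).round(4))
kw=(k.shape); print("world key",(p+T@np.r_[r[0],np.median(top[:,2])]).round(4))
E
```

```text
z pct [nan nan nan nan nan nan]
key face 0 [0. 0.] [0. 0.] 0.0 [nan nan nan]
key plane [0. 0. 0.]
 ** On entry to DLASCL parameter number  4 had an illegal value
 ** On entry to DLASCL parameter number  4 had an illegal value
  return _methods._mean(a, axis=axis, dtype=dtype,
  ret = um.true_divide(
Traceback (most recent call last):
numpy.linalg.LinAlgError: SVD did not converge in Linear Least Squares
```

```bash
python3 - <<'E'
from h import *
w=np.load("w5.npz"); c=(w["K"],w["D"],w["R"],w["t"]); p,T=w["p"],w["T"]
C=cloud("wrist",w["d"],c); L=(C-p)@T
k=L[180:222,300:342].reshape(-1,3); k=k[np.isfinite(k[:,0])]; print(len(k),"z pct",np.percentile(k[:,2],[1,5,25,50,75,95]).round(4))
top=k[k[:,2]<np.percentile(k[:,2],5)+.004]; r=cv2.minAreaRect(np.float32(top[:,:2])); print("key face",len(top),np.round(r[0],4),np.round(r[1],4),r[2],np.median(top,0).round(4))
fit=lambda q:np.linalg.lstsq(np.c_[q[:,:2],np.ones(len(q))],q[:,2],rcond=None)[0].round(4)
print("key plane",fit(top))
pn=L[155:178,265:300].reshape(-1,3);pn=pn[np.isfinite(pn[:,0])]; print("panel",len(pn),fit(pn),np.median(pn,0).round(4))
print("world key",(p+T@np.r_[r[0],np.median(top[:,2])]).round(4))
E
```

```text
1759 z pct [0.1794 0.1802 0.1816 0.1882 0.189  0.1898]
key face 544 [-0.0197  0.0027] [0.0232 0.0233] 0.2895679771900177 [-0.0193  0.0022  0.1809]
key plane [0.0123 0.0092 0.1812]
panel 802 [-0.0034 -0.0077  0.189 ] [ 0.0135 -0.0358  0.1892]
world key [ 0.6434 -0.0481  0.048 ]
```

Call:
play_rows:
  series:
    - {"travel": [-0.5,0.1,0.5],"dr": [0,0,0],"jaw": 0}
    - {"travel": [-1,0.1,1.5],"dr": [0,0,0],"jaw": 0}
    - {"travel": [-0.5,0.1,2.5],"dr": [0,0,0],"jaw": 0}
    - {"travel": [0,0,3],"dr": [0,0,0],"jaw": 0}
    - {"travel": [0,0,3],"dr": [0,0,0],"jaw": 0}
    - {"travel": [0,0,3],"dr": [0,0,0],"jaw": 0}
    - {"travel": [0,0,2],"dr": [0,0,0],"jaw": 0}
    - {"travel": [0,0,1],"dr": [0,0,0],"jaw": 0}

```text
time_s: 14.0
ee_pos: [0.6426, -0.0571, 0.0614]
tool_rot: [-2.099, -1.672, -0.661]
ft_force: [0.1, -0.3, 0.2]
opening: 0.0001
finger_force: 0.0
```

Call:
play_rows:
  series:
    - {"travel": [0,0,0],"dr": [0,0,0],"jaw": 0}
    - {"travel": [0,0,0],"dr": [0,0,0],"jaw": 0}
    - {"travel": [0,0,0],"dr": [0,0,0],"jaw": 0}
    - {"travel": [0,0,0],"dr": [0,0,0],"jaw": 0}

```text
time_s: 14.33
ee_pos: [0.6441, -0.0603, 0.0644]
tool_rot: [-2.103, -1.673, -0.665]
ft_force: [0.3, -0.4, -0.1]
opening: 0.0001
finger_force: 0.0
```

```bash
python3 - <<'E'
from h import *
w=np.load("w5.npz")
s=manip.get_state(); T=R.from_rotvec(s["tool_rot"]).as_matrix(); p=s["ee_pos"]; k=w["p"]+w["T"]@[-.0197,.0027,.181]
print("key in tool now",((k-p)@T).round(4),p.round(4),s["ft_force"].round(2),"along z",(s["ft_force"]@T[:,2]).round(2))
E
```

```text
key in tool now [ 0.0002 -0.0035  0.0202] [ 0.6441 -0.0603  0.0644] [ 0.33 -0.42 -0.06] along z -0.14
```

Call:
play_rows:
  series:
    - {"travel": [0,-0.1,0.2],"dr": [0,0,0],"jaw": 0}
    - {"travel": [0,-0.1,0.3],"dr": [0,0,0],"jaw": 0}
    - {"travel": [0,-0.1,0.3],"dr": [0,0,0],"jaw": 0}
    - {"travel": [0,0,0.3],"dr": [0,0,0],"jaw": 0}
    - {"travel": [0,0,0.2],"dr": [0,0,0],"jaw": 0}
    - {"travel": [0,0,0.1],"dr": [0,0,0],"jaw": 0}
    - {"travel": [0,0,0],"dr": [0,0,0],"jaw": 0}
    - {"travel": [0,0,0],"dr": [0,0,0],"jaw": 0}

```text
time_s: 15.0
ee_pos: [0.6418, -0.0501, 0.0511]
tool_rot: [-2.101, -1.671, -0.662]
ft_force: [-0.3, -0.6, 0.4]
opening: 0.0
finger_force: 0.0
```

```bash
cat > k.py <<'E'
from h import *
w=np.load("w5.npz")
s=manip.get_state(); T=R.from_rotvec(s["tool_rot"]).as_matrix(); p=s["ee_pos"]; k=w["p"]+w["T"]@[-.0197,.0027,.181]
print("key in tool now",((k-p)@T).round(4),s["ft_force"].round(2),"along z",(s["ft_force"]@T[:,2]).round(2))
E
python3 k.py
```

```text
key in tool now [0.0002 0.0011 0.004 ] [-0.33 -0.56  0.42] along z -0.69
```

Call:
play_rows:
  series:
    - {"travel": [0,0,0],"dr": [0,0,0],"jaw": 0}
    - {"travel": [0,0,0.05],"dr": [0,0,0],"jaw": 0}
    - {"travel": [0,0,0.05],"dr": [0,0,0],"jaw": 0}
    - {"travel": [0,0,0],"dr": [0,0,0],"jaw": 0}
    - {"travel": [0,0,0],"dr": [0,0,0],"jaw": 0}

```text
time_s: 15.42
ee_pos: [0.6419, -0.0497, 0.0504]
tool_rot: [-2.101, -1.671, -0.663]
ft_force: [0.1, -0.7, -0.5]
opening: -0.0
finger_force: 0.0
```

```bash
python3 k.py
```

```text
key in tool now [0.0002 0.001  0.0032] [ 0.06 -0.68 -0.5 ] along z 0.04
```

Call:
play_rows:
  series:
    - {"travel": [0,0,0.05],"dr": [0,0,0],"jaw": 0}
    - {"travel": [0,0,0.05],"dr": [0,0,0],"jaw": 0}
    - {"travel": [0,0,0],"dr": [0,0,0],"jaw": 0}
    - {"travel": [0,0,0],"dr": [0,0,0],"jaw": 0}

```text
time_s: 15.75
ee_pos: [0.642, -0.0491, 0.0495]
tool_rot: [-2.101, -1.671, -0.662]
ft_force: [-0.8, 0.5, 0.1]
opening: 0.0002
finger_force: 0.0
```

```bash
python3 k.py
```

```text
key in tool now [0.0002 0.0011 0.0021] [-0.76  0.51  0.1 ] along z 0.11
```

Call:
play_rows:
  series:
    - {"travel": [0,0,0.05],"dr": [0,0,0],"jaw": 0}
    - {"travel": [0,0,0.05],"dr": [0,0,0],"jaw": 0}
    - {"travel": [0,0,0],"dr": [0,0,0],"jaw": 0}
    - {"travel": [0,0,0],"dr": [0,0,0],"jaw": 0}

```text
time_s: 16.08
ee_pos: [0.6422, -0.0487, 0.0488]
tool_rot: [-2.101, -1.671, -0.663]
ft_force: [0.6, -0.5, 0.4]
opening: 0.0001
finger_force: 0.2
```

```bash
python3 k.py
```

```text
key in tool now [0.0002 0.001  0.0012] [ 0.64 -0.47  0.4 ] along z -0.51
```

Call:
play_rows:
  series:
    - {"travel": [0,0,0.05],"dr": [0,0,0],"jaw": 0}
    - {"travel": [0,0,0.02],"dr": [0,0,0],"jaw": 0}
    - {"travel": [0,0,0],"dr": [0,0,0],"jaw": 0}
    - {"travel": [0,0,0],"dr": [0,0,0],"jaw": 0}

```text
time_s: 16.42
ee_pos: [0.6423, -0.0484, 0.0484]
tool_rot: [-2.101, -1.671, -0.663]
ft_force: [-1.0, -1.4, 2.7]
opening: 0.0005
finger_force: 1.6
```

```bash
python3 k.py
```

```text
key in tool now [0.0002 0.0009 0.0007] [-1.03 -1.45  2.72] along z -3.17
```

Call:
play_rows:
  series:
    - {"travel": [0,0,0.04],"dr": [0,0,0],"jaw": 0}
    - {"travel": [0,0,0.04],"dr": [0,0,0],"jaw": 0}
    - {"travel": [0,0,0],"dr": [0,0,0],"jaw": 0}
    - {"travel": [0,0,0],"dr": [0,0,0],"jaw": 0}

```text
time_s: 16.75
ee_pos: [0.6424, -0.048, 0.0478]
tool_rot: [-2.101, -1.671, -0.663]
ft_force: [-3.1, -2.5, 4.1]
opening: -0.0001
finger_force: 2.9
```

```bash
python3 k.py
```

```text
key in tool now [ 0.0002  0.0009 -0.    ] [-3.06 -2.47  4.1 ] along z -5.13
```

Call:
play_rows:
  series:
    - {"travel": [0,0,0.03],"dr": [0,0,0],"jaw": 0}
    - {"travel": [0,0,0.03],"dr": [0,0,0],"jaw": 0}
    - {"travel": [0,0,0],"dr": [0,0,0],"jaw": 0}
    - {"travel": [0,0,0],"dr": [0,0,0],"jaw": 0}

```text
time_s: 17.08
ee_pos: [0.6425, -0.0476, 0.0473]
tool_rot: [-2.101, -1.671, -0.663]
ft_force: [-2.6, -3.3, 5.2]
opening: 0.0001
finger_force: 3.1
```

```bash
python3 k.py
```

```text
key in tool now [ 0.0002  0.0009 -0.0007] [-2.6  -3.26  5.22] along z -6.43
```

Call:
play_rows:
  series:
    - {"travel": [0,0,0.03],"dr": [0,0,0],"jaw": 0}
    - {"travel": [0,0,0.03],"dr": [0,0,0],"jaw": 0}
    - {"travel": [0,0,0],"dr": [0,0,0],"jaw": 0}
    - {"travel": [0,0,0],"dr": [0,0,0],"jaw": 0}

```text
time_s: 17.42
ee_pos: [0.6426, -0.0471, 0.0465]
tool_rot: [-2.101, -1.671, -0.663]
ft_force: [-1.7, -2.7, 4.2]
opening: -0.0
finger_force: 2.2
```

```bash
python3 k.py
```

```text
key in tool now [ 0.0002  0.0009 -0.0016] [-1.74 -2.74  4.22] along z -5.21
```

Call:
play_rows:
  series:
    - {"travel": [0,0,0.03],"dr": [0,0,0],"jaw": 0}
    - {"travel": [0,0,0.02],"dr": [0,0,0],"jaw": 0}
    - {"travel": [0,0,0],"dr": [0,0,0],"jaw": 0}
    - {"travel": [0,0,0],"dr": [0,0,0],"jaw": 0}

```text
time_s: 17.75
ee_pos: [0.6427, -0.0467, 0.046]
tool_rot: [-2.101, -1.671, -0.663]
ft_force: [-0.3, -0.9, 2.0]
opening: 0.0002
finger_force: 1.5
```

```bash
python3 k.py
```

```text
key in tool now [ 0.0002  0.0009 -0.0022] [-0.3  -0.91  2.03] along z -2.21
```

The force dropped to about 2–3 N at roughly 3.5 mm, so the key has clicked. I retract straight out.

Call:
play_rows:
  series:
    - {"travel": [0,0,-0.2],"dr": [0,0,0],"jaw": 0}
    - {"travel": [0,0,-0.5],"dr": [0,0,0],"jaw": 0}
    - {"travel": [0,0,-1],"dr": [0,0,0],"jaw": 0}
    - {"travel": [0,0,-2],"dr": [0,0,0],"jaw": 0}
    - {"travel": [0,0,-3],"dr": [0,0,0],"jaw": 0}
    - {"travel": [0,0,-3],"dr": [0,0,0],"jaw": 0}
    - {"travel": [0,0,-2],"dr": [0,0,0],"jaw": 0}
    - {"travel": [0,0,-1],"dr": [0,0,0],"jaw": 0}

```text
time_s: 18.42
ee_pos: [0.6268, -0.1201, 0.1532]
tool_rot: [-2.104, -1.673, -0.665]
ft_force: [1.0, -0.7, 0.6]
opening: -0.0001
finger_force: 0.0
```

Call:
play_rows:
  series:
    - {"travel": [0,0,-2],"dr": [0,0,0],"jaw": 0}
    - {"travel": [0,0,-2],"dr": [0,0,0],"jaw": 0}
    - {"travel": [0,0,-1],"dr": [0,0,0],"jaw": 0}
    - {"travel": [0,0,0],"dr": [0,0,0],"jaw": 0}
    - {"travel": [0,0,0],"dr": [0,0,0],"jaw": 0}
    - {"travel": [0,0,0],"dr": [0,0,0],"jaw": 0}

```text
time_s: 18.92
ee_pos: [0.6193, -0.1451, 0.1901]
tool_rot: [-2.1, -1.67, -0.661]
ft_force: [-0.5, -0.0, -0.3]
opening: 0.0003
finger_force: 0.0
```

```bash
python3 - <<'E'
from h import *
s=manip.get_state(); T=R.from_rotvec(s["tool_rot"]).as_matrix(); p=s["ee_pos"]
c=cam("wrist"); im,d=manip.snapshot("wrist"); L=(cloud("wrist",d,c)-p)@T
k0=np.load("w5.npz"); kw=k0["p"]+k0["T"]@[-.0197,.0027,.181]; u,v=proj("wrist",kw,c)[0].astype(int)
f=lambda q:np.nanmedian(q.reshape(-1,3)[:,2]); print("key proud", f(L[v-35:v-25,u-60:u-40])-f(L[v-5:v+5,u-5:u+5]),(u,v))
b,_=manip.snapshot("side"); o=np.hstack([cv2.resize(im,(480,300)),cv2.resize(b[100:240,260:400],(300,300))]); cv2.imwrite("pics/end.png",o[:,:,::-1]); print(s["ft_force"],s["time_s"])
E
```

```text
key proud 0.008296697496176397 (np.int64(319), np.int64(182))
[-0.51173008 -0.03352235 -0.25068515] 18.9167
```

View pics/end.png

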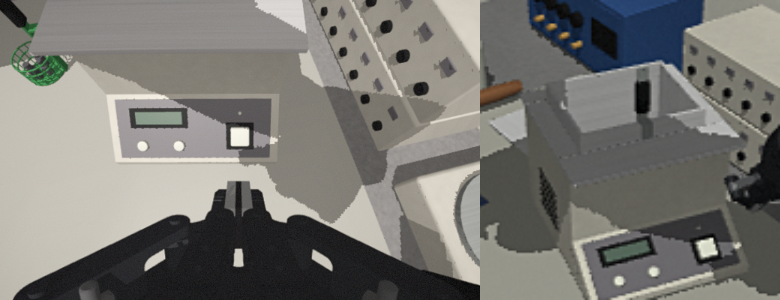

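The picture shows the key sprung back at (238,135), 8 mm proud as before, and the basket still hanging on the front rim at (643,100). The robot is clear of everything, so I hand in.

```bash
python3 -c "
from rig import manip
print(manip.job_done())"
```

```text
the job is handed in; nothing more can be done
None
```

The basket hangs upright on the tank's front rim, the start key was pressed until its force dropped at the click (roughly 3.5 mm in) and sprang back, and the job was handed in at about 19 s with the robot clear.

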